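# Tuck the calibration plate under the stage's leaf and hold it home

## Robot

A 6-joint arm with a two-finger parallel gripper is mounted at the origin on the work surface. World frame = base frame: x ahead of the robot, y to its left, z up, the work surface at z = 0. Lengths are in mm, angles in rad, forces in N, time in s.
With the tool pointing down it reaches from about 325 to 775 mm from the base axis. Payload 5.5 kg.
Tool frame: the origin (TCP) lies at the very end of the fingers, on their centre line; the grasp point (between the pads) lies behind it (ctrl.hold_point_z is the z of the grasp point in the tool frame, in mm); z points along the fingers, y is the line along which they close (so a half turn about z gives the same grasp; the last joint's range is limited). The gripper opens to 85 mm and grips with 20 to 120 N. Pads are 22 mm wide; open, the fingers measure 114 mm over their backs; the gripper's body (76 mm by 85 mm) begins 54 mm behind the grasp point. The pads swing forward as they close: fully open they stand 13 mm farther back than shut.
Start: joints at [1.058, 0.091, 1.231, -0, 1.82, -0.057], TCP at [264.115, 538.758, 231.275] pointing down, gripper open.
Joint ranges: [-2.87, 2.87], [-0.86, 2.18], [0.17, 2.46], [-1.51, 4.65], [0.06, 2.69], [-2.65, 2.65]. Speed limits (rad/s): [2.57, 2.57, 3.01, 3.14, 3.14, 3.14].

## Interface

Orientations are given as a unit quaternion [w, x, y, z].
In Python, from rig import ctrl, optics gives the robot as it stands.
- The arm moves only by the tool send_rows, never from a script. Its argument "targets" is a list of rows, each a list of 3 entries, a list of its own where there are three numbers: the shift along the world's x, y, z normalised to -1 to 1, where 1 is 50 cm, then the turn, a rotation vector about the world's x, y, z normalised to -1 to 1, where 1 is 180 degrees, then the finger opening in mm, from 0 to 85.4. A call has 1 to 5 rows; each row shifts and turns the commanded pose from where the row before left it; what a row does not reach is not made up. A row lasts 1/12 s, in which the tool goes at most 41.7 mm and 7.16 degrees, less where a joint would pass 70% of its speed; a pose out of reach is approached as far as the arm can. A call with a number of a shift or a turn outside -1 to 1 is refused whole. A call with a gripper value outside its range is refused whole. The fingers move at their own pace and stop on an object; the grip force is fixed at half the most. Time passes only in rows, so rows that do not move let the fingers close. It gives the time, the measured TCP pose, the force, the opening and the grip force at its end, in the units of the state.
- ctrl.get_state(): the state, without advancing time (a new reading comes with each control period).
- optics.capture(name): name is "scene" or "top" or "wrist"; returns (picture, depth): 400x640x3 uint8, red, green, blue; 400x640 float32, mm along the optical axis (not along the pixel's ray), 0 where there is no reading.
- optics.calibration(name): a dict with "intrinsics" (3x3 intrinsics, pixels), "xyz" and "attitude" of the camera in the world. Camera axes: x right, y up, looking along -z (the intrinsics and any distortion apply to the point x, -y, -z); pixel columns grow to the right and rows downward; lengths in mm; the calibration is good to about 2 mm. A picture is of the moment at which its call begins: read the wrist's pose just before it. calibration takes no time and is no camera call; for the wrist camera it gives the pose at the moment of the call.
- ctrl.hand_in(): hands the job in; it is judged then, once.
The state is a dict: "time": time; "joint_positions": joint angles; "joint_vel": joint speeds; "joint_efforts": joint torques, N m; "tcp_pos": TCP position; "tool_rot": TCP orientation; "force": force on the tool from outside, world axes, zero at the start; "wrist_torque": the same for the moment, N m; "width": finger opening in mm; "finger_force": force on a finger pad.
Only numpy, scipy, OpenCV 4.12 (cv2) and the standard library are available. Lean on these libraries where they do the work, as an engineer would, in place of code of your own. Each camera call takes 0.05 s, during which the arm holds its last target. There are 200 camera calls.

## Task

Take the dotted calibration plate by its black grip bar and tuck its far edge (the one farther from the bar) under the blue leaf of the white imaging stage without lifting the leaf; keep it square and centred on the stage, and push on until the edge has driven the red sprung plunger in fully. Finish while holding it there: keep the grip and press the plate down firmly, flat on the stage, for the reference picture, with the leaf lying over it. Leave the other things on the bench where they are.

Things in the scene. Friction and masses are not known exactly. Their poses are not given: they have to be found in the camera images.
- stage: White bed fixed to the bench, top 12 mm above it (z = 12 mm in its frame). Origin at bench level; x = direction of tucking (towards the leaf), y across, z up; bed from x = -120 to +90, y = -80 to +80 mm, black centre line at y = 0. Two aluminium end stops, 6 mm tall, faces at x = +55 mm (|y| 19 to 53 mm): plate edge there = fully home. Hinge ears at x = 65-87, y = +-69 mm, 22 mm above the bed.
- leaf (a joint): Blue rigid leaf, 122 mm wide, 3 mm thick, 80 g, hinged at stage x = +76 mm, 12 mm above the bed. Rad: 0 = lying flat, grows as its near edge lifts (to 1.2); falls shut by its weight. At 0 its flat underside is 7 mm above the bed (x = +17 to +75 mm); before that a lip slopes up to x = +7 mm, 14 mm above the bed. More than 0.1 rad counts as lifted.
- plunger (a joint): Red sprung plunger under the leaf on the centre line; nose 30 mm wide, 1 to 6 mm above the bed. In m: 0 = out (face at stage x = +43 mm), 0.012 = fully in (face at x = +55 mm, flush with the end stops), moving along stage +x. Takes 2.5 N to start, 5.5 N at full stroke; pushes a plate that is let go back out. Its rod has a red head behind the hinge that moves out as much.
- leaf_edge (a point): Middle of the near, upturned edge of the blue leaf.
- home_edge (a point): Point on the bed, on the centre line at stage x = +55 mm, where the middle of the plate's far edge ends up. Axes as the stage.
- plate: Aluminium plate with black dots, 150 (x) x 90 (y) x 4 mm, 220 g +-20 %, flat on the bench at first, bar up. Origin at the centre of its underside; x points to the far edge, the one to tuck (x = +75 mm), z up. Black grip bar across it, centred at x = -30 mm, y = 0: 14 mm thick (x), 60 mm long (y), from 4 to 38 mm above the underside.
- plate_grip (a point): Middle of the top of the plate's grip bar, 38 mm above the plate's underside. Axes as the plate.
- plate_edge (a point): Middle of the lower far edge of the plate (plate x = +75 mm, at the underside).
- jar_a: Screw-top jar, 64 mm across, 85 mm tall, standing; origin under its centre. Bystander.
- jar_b: Screw-top jar, 64 mm across, 85 mm tall, standing; origin under its centre. Bystander.
- vial: Small green glass vial with a black cap, 26 mm across, 50 mm tall, standing; origin under its centre. Bystander.
- cap: White jar cap, 28 mm across, 12 mm tall, lying on the bench; origin under its centre. Bystander.
- beaker: Glass beaker, 70 mm across, 90 mm tall; origin under its centre. Bystander.
- vial_tray: Blue divided tray, 120 x 100 x 50 mm; origin under its centre. Bystander.
Mind the look-alikes: they are no part of the job. What is shaped like the plate but brown or yellow is not meant.

How it is judged:
By the outcome, as a careful person would: the job done as asked, in the order asked, and still so for the second after the job is handed in, while the arm keeps its last pose, push and grip.
It also fails if it takes over 48 s, if anything falls off the work surface, if the arm or the gripper's body presses on something with over 40 N, if the wrist force passes 120 N, or if a joint passes its speed limit or range.

## Working session

There is one attempt and no reset: what is moved stays moved. The work goes in short steps, Python scripts to look and compute and a tool call to move; the robot and the scene stay as the last step left them, time stands still between calls to the robot, and variables do not carry over. Pictures are saved under pics/ and viewed, at most 10 in all, crops included, and the job is handed in when it is done.

Besides the shell and the picture viewer there is one more tool, called after "Emit:" as name(argument=value, ...) on one line, values as JSON. send_rows: Moves the arm, as the interface text tells. Its arguments: {"type":"object","properties":{"targets":{"type":"array"}},"required":["targets"]}

```bash
ls; mkdir -p pics; cat > h.py <<'E'
import numpy as np, cv2
from scipy.spatial.transform import Rotation as R
from rig import ctrl, optics
def rot(a):
    a=np.array(a,float)
    return a if a.shape==(3,3) else R.from_quat(a[[1,2,3,0]]).as_matrix()
def ray(c,u,v):
    K=np.array(c["intrinsics"]);d=np.linalg.inv(K)@[u,v,1]
    return np.array(c["xyz"],float), rot(c["attitude"])@[d[0],-d[1],-d[2]]
def onz(c,u,v,z):
    o,d=ray(c,u,v);return o+d*(z-o[2])/d[2]
def atd(c,u,v,dep):
    o,d=ray(c,u,v);return o+d*dep
def cloud(c,D):
    v,u=np.mgrid[:D.shape[0],:D.shape[1]];K=np.array(c["intrinsics"])
    d=np.stack([(u-K[0,2])/K[0,0],-(v-K[1,2])/K[1,1],-np.ones(u.shape)],-1)*D[...,None]
    return d@rot(c["attitude"]).T+np.array(c["xyz"])
def proj(c,p):
    q=rot(c["attitude"]).T@(np.array(p)-np.array(c["xyz"]));K=np.array(c["intrinsics"])
    return K[0,2]+K[0,0]*q[0]/-q[2],K[1,2]+K[1,1]*-q[1]/-q[2]
E
python3 - <<'E'
from h import *
s=ctrl.get_state();print(s, ctrl.hold_point_z)
for n in ("scene","top"):
    p,d=optics.capture(n);c=optics.calibration(n);print(n,c)
    cv2.imwrite(f"pics/{n}0.png",p[...,::-1]);np.savez(f"{n}0.npz",p=p,d=d)
E
```

```text
pics
{'time': 0.0, 'joint_positions': array([ 1.05828999e+00,  9.18693225e-02,  1.23190050e+00, -7.11666716e-06,
        1.81980808e+00, -5.66807592e-02]), 'joint_vel': array([-6.74983388e-05, -1.03184215e-03,  4.15237633e-04,  1.11089259e-03,
        1.55354555e-03, -5.09062475e-04]), 'joint_efforts': array([ 1.36387502e-03, -4.58739817e+01, -4.18020165e+01,  1.22879001e-04,
        1.19648463e-02,  2.74416138e-06]), 'tcp_pos': array([263.97348339, 538.4894474 , 230.13636001]), 'tool_rot': array([-2.75385534e-04,  2.25945518e-01,  9.74139434e-01, -9.53664369e-04]), 'force': array([-0.36637922,  0.24934078,  0.66546463]), 'wrist_torque': array([-0.03493242, -0.0054788 , -0.02680401]), 'finger_force': 0.0, 'width': 85.87695217206574} -18.700000000000003
scene {'intrinsics': array([[392.14377483,   0.        , 316.01256333],
       [  0.        , 392.14377483, 196.27139895],
       [  0.        ,   0.        ,   1.        ]]), 'xyz': array([1118.1561788 ,  244.33493356,  926.2535417 ]), 'attitude': array([0.54671222, 0.17850029, 0.26781142, 0.77299446])}
top {'intrinsics': array([[406.65663971,   0.        , 317.94451076],
       [  0.        , 406.65663971, 200.00931004],
       [  0.        ,   0.        ,   1.        ]]), 'xyz': array([ 415.75323797,    2.41702391, 1141.85712675]), 'attitude': array([-0.7049819 , -0.03431757,  0.02247516,  0.70803791])}
```

View pics/top0.png

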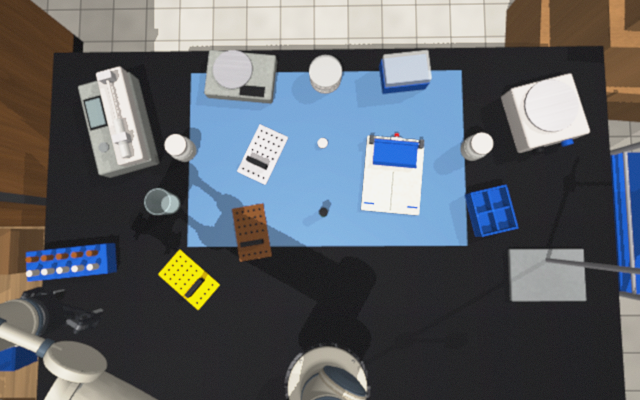

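View pics/scene0.png

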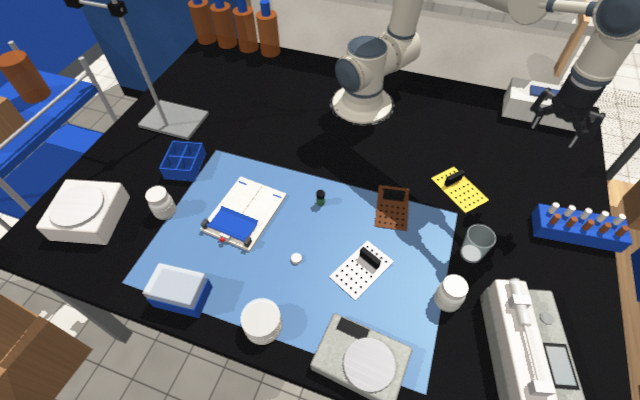

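The top view shows the white plate around (262,155) with its bar at (257,161) and far edge up-right. The stage is around (392,175), with its leaf at (397,152), so tucking is roughly world +x. The scene view agrees: plate at (362,268), stage at (243,213), vial at (320,196) between them. Next I'll measure.

```bash
cat > m.py <<'E'
from h import *
for n,seeds in (("top",((262,150),(390,190))),("scene",((362,275),(255,200)))):
    f=np.load(n+"0.npz");p,d=f["p"],f["d"];c=optics.calibration(n);P=cloud(c,d)
    hsv=cv2.cvtColor(p,cv2.COLOR_RGB2HSV)
    w=((hsv[...,1]<60)&(hsv[...,2]>150)).astype(np.uint8)
    k,lab,st,ce=cv2.connectedComponentsWithStats(w)
    for i,(name,sd) in enumerate(zip(("plate","stage"),seeds)):
        cand=[j for j in range(1,k) if st[j,4]>150 and np.hypot(*(ce[j]-sd))<40]
        m=np.isin(lab,cand)
        v,u=np.nonzero(m)
        rr=cv2.minAreaRect(np.c_[u,v].astype(np.float32));bx=cv2.boxPoints(rr)
        z0=np.median(P[m][:,2]);print(n,name,[st[j].tolist() for j in cand],"z",z0)
        h=4 if name=="plate" else 12
        for b in bx: print("  ",b.round(1),onz(c,*b,h).round(1))
    # dark bar
    cx,cy=seeds[0]
    dk=(hsv[...,2]<70).astype(np.uint8);k,lab,st,ce=cv2.connectedComponentsWithStats(dk)
    for j in range(1,k):
        if st[j,4]>60 and np.hypot(*(ce[j]-(cx,cy)))<30:
            m=lab==j;q=P[m];t=q[q[:,2]>30]
            print(n,"bar",ce[j],st[j],"z",q[:,2].max(),onz(c,*ce[j],38), t.mean(0) if len(t) else 0)
    b=((hsv[...,0]>105)&(hsv[...,0]<130)&(hsv[...,1]>200)).astype(np.uint8);k,lab,st,ce=cv2.connectedComponentsWithStats(b)
    for j in range(1,k):
        if st[j,4]>300 and np.hypot(*(ce[j]-seeds[1]))<60:
            m=lab==j;v,u=np.nonzero(m);bx=cv2.boxPoints(cv2.minAreaRect(np.c_[u,v].astype(np.float32)))
            print(n,"leaf",st[j],np.median(P[m][:,2]),[onz(c,*x,22).round(1).tolist() for x in bx])
E
python3 m.py
```

```text
top plate [[237, 124, 51, 61, 1555]] z 4.138136065097569
   [235.9 171.2] [590.4 253.5   4. ]
   [259.  122.9] [729.2 189.1   4. ]
   [288.2 136.9] [688.  105.3   4. ]
   [265.1 185.2] [550.1 170.2   4. ]
top stage [[361, 135, 63, 80, 3034]] z 12.522718329547956
   [360.2 210.1] [478.1 -96.1  12. ]
   [366.6 134.8] [ 690.5 -116.8   12. ]
   [425.3 139.8] [ 674.8 -280.9   12. ]
   [418.8 215.1] [ 463.5 -257.9   12. ]
top bar [256.63529412 162.18823529] [247 157  20  12  85] z 44.08379315370871 [609.91254472 189.07820718  38.        ] [610.32463027 189.91529531  38.49470908]
top leaf [374 140  44  27 981] 22.899341697805994 [[608.8, -132.3, 22.0], [675.1, -139.2, 22.0], [663.4, -256.0, 22.0], [597.3, -248.6, 22.0]]
scene plate [[329, 240, 65, 60, 1622]] z 3.947588737667388
   [329. 276.] [688.2 108.5   4. ]
   [369. 236.] [538.4 173.8   4. ]
   [394. 261.] [591.2 255.6   4. ]
   [354. 301.] [731.4 187.9   4. ]
scene stage [[200, 176, 87, 76, 2361]] z 11.92782652786309
   [199.4 228.9] [ 675.9 -275.8   12. ]
   [241.7 164.3] [ 419.1 -272.3   12. ]
   [287.2 194.1] [482.4 -91.5  12. ]
   [244.8 258.7] [ 718.1 -114.9   12. ]
scene bar [369.31862745 257.76960784] [360 247  20  22 204] z 926.2535416966977 [622.25479022 194.08574662  38.        ] [620.07522451 194.02304624  44.55202261]
```

```bash
python3 - <<'E'
from h import *
s=ctrl.get_state();c=optics.calibration("wrist");T=rot(s["tool_rot"])
print(T.round(3),T.T@(np.array(c["xyz"])-s["tcp_pos"]),(T.T@rot(c["attitude"])).round(3),c["intrinsics"])
E
```

```text
[[-0.898  0.44  -0.001]
 [ 0.44   0.898 -0.002]
 [ 0.    -0.002 -1.   ]] [  84.50226886   -1.08373323 -142.07880138] [[-0.     0.945  0.326]
 [ 1.     0.    -0.   ]
 [-0.     0.326 -0.945]] [[321.50265247   0.         323.37675042]
 [  0.         321.50265247 198.77221512]
 [  0.           0.           1.        ]]
```

Emit:
send_rows(targets=[[[0.052,-0.052,0],[0,0,-0.038],85],[[0.052,-0.052,0],[0,0,-0.038],85],[[0.052,-0.052,0],[0,0,-0.038],85],[[0.052,-0.052,0],[0,0,-0.038],85],[[0.052,-0.052,0],[0,0,-0.038],85]])

```text
time: 0.52
tcp_pos: [394.8, 407.4, 230.7]
tool_rot: [-0.0, 0.505, 0.863, -0.0]
force: [-0.2, 0.4, 0.4]
width: 84.9
finger_force: 0.0
```

Emit:
send_rows(targets=[[[0.052,-0.052,0],[0,0,-0.038],85],[[0.052,-0.052,0],[0,0,-0.038],85],[[0.052,-0.052,0],[0,0,-0.038],85],[[0.052,-0.052,0],[0,0,-0.038],85],[[0.052,-0.052,0],[0,0,-0.038],85]])

```text
time: 0.93
tcp_pos: [525.0, 277.2, 230.8]
tool_rot: [-0.0, 0.736, 0.677, -0.0]
force: [0.7, 0.3, 0.2]
width: 85.2
finger_force: 0.0
```

Emit:
send_rows(targets=[[[0.052,-0.052,0],[0,0,-0.038],85],[[0.052,-0.052,0],[0,0,-0.038],85],[[0.052,-0.052,0],[0,0,-0.038],85],[[0,0,0],[0,0,0],85],[[0,0,0],[0,0,0],85]])

```text
time: 1.35
tcp_pos: [602.9, 199.0, 229.8]
tool_rot: [-0.0, 0.844, 0.536, -0.001]
force: [-0.1, 0.4, -1.2]
width: 85.4
finger_force: 0.0
```

```bash
cat > w.py <<'E'
from h import *
import sys
n=sys.argv[1]
s=ctrl.get_state();c=optics.calibration("wrist");p,d=optics.capture("wrist")
cv2.imwrite(f"pics/{n}.png",p[...,::-1]);np.savez(f"{n}.npz",p=p,d=d,I=c["intrinsics"],X=c["xyz"],A=c["attitude"])
print(s["time"],s["tcp_pos"].round(1),s["tool_rot"].round(4))
def load(n):
    f=np.load(n+".npz");return f["p"],f["d"],dict(intrinsics=f["I"],xyz=f["X"],attitude=f["A"])
E
python3 w.py w1
```

```text
1.35 [602.9 199.  229.8] [-4.000e-04  8.443e-01  5.359e-01 -1.200e-03]
```

View pics/w1.png

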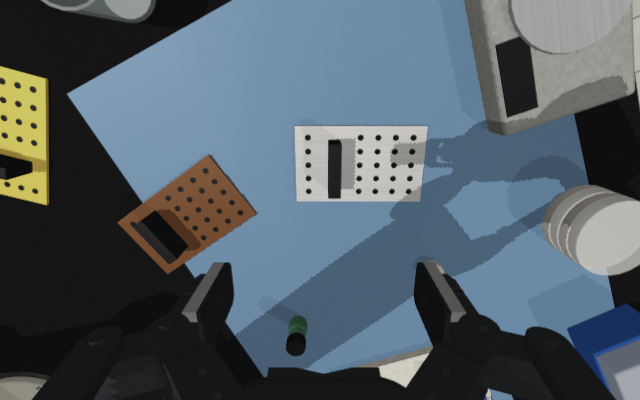

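The wrist view has the plate square in frame at (295–428, 126–201), with the bar at about (335,168) and the brown decoy on the left. The fingers line up with the plate's x axis. Now I'll take precise corners and the bar height.

```bash
cat > mp.py <<'E'
from h import *
from w import load
import sys
p,d,c=load(sys.argv[2]) if len(sys.argv)>2 else load("w1");P=cloud(c,d)
hsv=cv2.cvtColor(p,cv2.COLOR_RGB2HSV)
roi=np.zeros(d.shape,bool);roi[118:212,285:440]=1
# plate incl. shadowed parts: low saturation vs blue mat
m=(roi&(hsv[...,1]<60)).astype(np.uint8)
m=cv2.morphologyEx(m,cv2.MORPH_CLOSE,np.ones((9,9)));m=cv2.morphologyEx(m,cv2.MORPH_OPEN,np.ones((9,9)))
ct=max(cv2.findContours(m,cv2.RETR_EXTERNAL,cv2.CHAIN_APPROX_NONE)[0],key=cv2.contourArea)[:,0]
for z in (4,):
    W=np.array([onz(c,u,v,z)[:2] for u,v in ct],np.float32)
    (cx,cy),sz,a=cv2.minAreaRect(W);print("plate",cx,cy,sz,a)
print("plate z",np.median(P[m>0][:,2]))
b=roi&(hsv[...,2]<60)&(P[...,2]>30)
q=P[b];print("bar z",np.median(q[:,2]),len(q),q.mean(0))
v,u=np.nonzero(b);W=np.array([onz(c,x,y,38)[:2] for x,y in zip(u,v)],np.float32)
print("bar",cv2.minAreaRect(W))
# two-view height of the bar top centre: wrist + top
o1,d1=ray(c,u.mean(),v.mean());ct_=optics.calibration("top");o2,d2=ray(ct_,256.6,162.2)
t=np.linalg.lstsq(np.c_[d1,-d2],o2-o1,rcond=None)[0];print("2view",o1+d1*t[0],o2+d2*t[1])
E
sed -i 's/^n=sys/if __name__=="__main__":\n  n=sys/; ' w.py
python3 - <<'E'
t=open('w.py').read().split('\n');i=[k for k,l in enumerate(t) if 'n=sys' in l][0]
j=[k for k,l in enumerate(t) if l.startswith('def')][0]
t[i+1:j]=['  '+l for l in t[i+1:j]];open('w.py','w').write('\n'.join(t))
E
python3 mp.py x w1
```

```text
plate 639.0706787109375 180.14364624023438 (90.39861297607422, 150.51992797851562) 64.83707427978516
plate z 3.447775467868439
bar z 37.35782932690984 659 [612.91723091 194.88140385  39.76762697]
bar ((604.1356811523438, 200.53366088867188), (64.24274444580078, 33.46906280517578), 64.8351058959961)
2view [611.82109319 191.60643176  24.90810537] [612.1783536  191.38595574  24.93363246]
```

Plate centre is (639.1, 180.1), yaw −25.2°, size 150.5×90.4, height about 3.5–4 and bar top about 37.4, so it all matches. Next I'll look at the stage close up with the wrist camera before grasping.

Emit:
send_rows(targets=[[[-0.005,-0.064,0],[0,0,0.01],85],[[-0.005,-0.064,0],[0,0,0.01],85],[[-0.005,-0.064,0],[0,0,0.01],85],[[-0.005,-0.064,0],[0,0,0.01],85],[[-0.005,-0.064,0],[0,0,0.01],85]])

```text
time: 1.82
tcp_pos: [588.6, 41.3, 231.6]
tool_rot: [-0.0, 0.797, 0.604, 0.0]
force: [0.2, 0.4, -0.6]
width: 85.0
finger_force: 0.0
```

Emit:
send_rows(targets=[[[-0.005,-0.064,0],[0,0,0.01],85],[[-0.005,-0.064,0],[0,0,0.01],85],[[-0.005,-0.064,0],[0,0,0.01],85],[[-0.005,-0.064,0],[0,0,0.01],85],[[-0.005,-0.064,0],[0,0,0.01],85]])

```text
time: 2.23
tcp_pos: [576.6, -118.7, 231.7]
tool_rot: [0.0, 0.747, 0.664, 0.0]
force: [0.5, 0.2, -0.3]
width: 84.9
finger_force: 0.0
```

Emit:
send_rows(targets=[[[-0.005,-0.064,0],[0,0,0.008],85],[[0,-0.064,0],[0,0,0],85],[[0,0,0],[0,0,0],85],[[0,0,0],[0,0,0],85]])

```text
time: 2.57
tcp_pos: [574.3, -183.1, 231.1]
tool_rot: [-0.0, 0.741, 0.672, 0.0]
force: [0.5, 0.4, -0.1]
width: 84.8
finger_force: 0.0
```

```bash
python3 w.py w2
```

```text
2.5667 [ 574.3 -183.1  231.1] [-3.000e-04  7.408e-01  6.718e-01  1.000e-04]
```

View pics/w2.png

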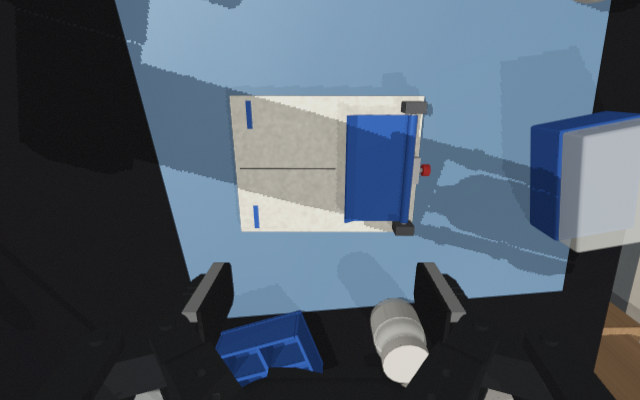

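The wrist view shows the bed from u 231 to 424 and v 97 to 232, the centre line at v≈168 (u 240–336), the leaf at u 345–415 and the red head at (426,170). Now I'll fit the centre line, the edges and the leaf.

```bash
cat > ms.py <<'E'
from h import *
from w import load
p,d,c=load("w2");P=cloud(c,d);hsv=cv2.cvtColor(p,cv2.COLOR_RGB2HSV);g=p.astype(int).sum(2)
W=lambda a,z:np.array([onz(c,u,v,z)[:2] for u,v in a])
def line(a,z):
    w=W(a,z).astype(np.float32);vx,vy,x,y=cv2.fitLine(w,cv2.DIST_HUBER,0,.01,.01).ravel()
    if vx<0: vx,vy=-vx,-vy
    return np.degrees(np.arctan2(vy,vx)),(x,y)
cl=[]
for u in range(245,333):
    s=400.-g[155:182,u] ; s=np.median(g[155:182,u])-g[155:182,u]; s=np.clip(s-60,0,None)
    if s.sum()>0: cl.append((u,155+(s*np.arange(27)).sum()/s.sum()))
ang,pt=line(cl,12);print("centreline",len(cl),ang,pt)
m=((hsv[...,1]<60)&(hsv[...,2]>90)).astype(np.uint8)
def e_rows(v,u0,u1): 
    r=np.nonzero(m[v,u0:u1])[0];return u0+r[0]-.5 if len(r) else None
near=[(e_rows(v,215,260),v) for v in range(102,227)]
near=[a for a in near if a[0]];an,pn=line(near,12);print("near edge",an,pn)
up=[(u,85+np.nonzero(m[85:120,u])[0][0]-.5) for u in range(240,395)];lo=[(u,239-np.nonzero(m[215:240,u][::-1])[0][0]+.5) for u in range(250,385)]
for n,a in(("up",up),("lo",lo)): print(n,line(a,12))
print("bed z",np.median(P[190:215,270:330,2]),np.median(P[125:155,260:330,2]),"mat",np.median(P[245:260,240:330,2]))
D=lambda a:np.array([np.cos(np.radians(a)),np.sin(np.radians(a))])
L=(hsv[...,0]>100)&(hsv[...,0]<130)&(hsv[...,1]>190);L[:,:335]=0;L[:,425:]=0;L[:105]=0;L[230:]=0
le=[(335+np.nonzero(L[v,335:])[0][0]-.5,v) for v in range(122,215)];print("leaf near edge z26",line(le,26))
print("leaf z",np.median(P[L][:,2]), "lip z",[np.median([P[v,int(u+.5)+k,2] for u,v in le]) for k in (1,3,6,10,20)])
x=D(ang);y=np.array([-x[1],x[0]])
for n,a,z in(("near",near,12),("up",up,12),("lo",lo,12),("leaf",le,26)):
    w=W(a,z)-pt;print(n,"x",np.median(w@x),"y",np.median(w@y))
LL=W(np.argwhere(L)[:,::-1],24)-pt;print("leaf y range",np.percentile(LL@y,[.5,99.5]))
n=W(near,12)-pt;O=np.array(pt)+x*(np.median(n@x)+120);print("origin",O,"ang",ang)
# two-view check: leaf near corners height via top camera is coarse; bed corner
tc=optics.calibration("top")
for uv1,uv2 in(((231,97),(361.5,210.5)),((240.5,231),(419.5,214.5))):
    o1,d1=ray(c,*uv1);o2,d2=ray(tc,*uv2);t=np.linalg.lstsq(np.c_[d1,-d2],o2-o1,rcond=None)[0];print("2v",o1+d1*t[0],o2+d2*t[1])
E
python3 ms.py
```

```text
centreline 88 -5.650194 (np.float32(529.3257), np.float32(-182.44093))
near edge 84.222275 (np.float32(471.99805), np.float32(-173.52438))
up (np.float32(-5.6055055), (np.float32(568.49493), np.float32(-105.30378)))
lo (np.float32(-6.2616625), (np.float32(565.3475), np.float32(-266.78595)))
bed z 11.338984539304363 11.33919173801948 mat -0.299304146470206Traceback (most recent call last):
  File "ms.py", line 24, in <module>
    le=[(335+np.nonzero(L[v,335:])[0][0]-.5,v) for v in range(122,215)];print("leaf near edge z26",line(le,26))
             ~~~~~~~~~~~~~~~~~~~~~~~~^^^
IndexError: index 0 is out of bounds for axis 0 with size 0
```

```bash
sed -i 's/(hsv\[...,1\]>190)/(hsv[...,1]>140)/; s/for v in range(122,215)\]/for v in range(122,215) if L[v].any()]/' ms.py; python3 ms.py|tail -n +6
```

```text
leaf near edge z26 (np.float32(84.25396), (np.float32(597.6522), np.float32(-186.46144)))
leaf z 21.741168919812708 lip z [np.float64(28.13965461636127), np.float64(26.701969975377892), np.float64(24.17533029809664), np.float64(21.404540698177243), np.float64(21.55774887813635)]
near x -57.89059926278516 y 4.8003880620656005
up x 37.157786680408826 y 80.6232834423918
lo x 36.24814268843679 y -79.89489875688889
leaf x 68.42054022317734 y 3.5716215240126585
leaf y range [-59.46555749  59.30992745]
origin [ 591.13332619 -188.55589789] ang -5.650194
2v [478.19102651 -99.36463557  -2.76993912] [ 477.73177714 -100.99474803   -2.64752004]
2v [ 463.25046816 -256.4905965     9.96439232] [ 465.17039534 -260.07735334   10.88075173]
```

Stage origin is (591.1, −188.6), yaw −5.7°, bed z≈11.5–12, and the leaf edge measures x≈+6.3 against 7 expected. I'll go back to grasp.

Emit:
send_rows(targets=[[[0.007,0.068,0],[0,0,-0.01],85],[[0.007,0.068,0],[0,0,-0.01],85],[[0.007,0.068,0],[0,0,-0.01],85],[[0.007,0.068,0],[0,0,-0.01],85],[[0.007,0.068,0],[0,0,-0.01],85]])

```text
time: 3.03
tcp_pos: [591.6, -9.2, 231.7]
tool_rot: [-0.0, 0.791, 0.612, 0.0]
force: [-0.1, -0.9, 0.6]
width: 85.3
finger_force: 0.0
```

Emit:
send_rows(targets=[[[0.007,0.068,0],[0,0,-0.01],85],[[0.007,0.068,0],[0,0,-0.01],85],[[0.007,0.068,0],[0,0,-0.01],85],[[0.007,0.068,0],[0,0,-0.01],85],[[0.007,0.068,0],[0,0,-0.01],85]])

```text
time: 3.45
tcp_pos: [608.4, 161.0, 231.8]
tool_rot: [-0.0, 0.836, 0.549, 0.0]
force: [0.4, -0.7, 0.7]
width: 85.0
finger_force: 0.0
```

Emit:
send_rows(targets=[[[0.005,0.072,0],[0,0,-0.0087],85],[[0,0,-0.07],[0,0,0],85],[[0,0,-0.07],[0,0,0],85],[[0,0,-0.07],[0,0,0],85],[[0,0,0],[0,0,0],85]])

```text
time: 3.87
tcp_pos: [606.9, 194.5, 116.7]
tool_rot: [-0.002, 0.843, 0.538, -0.007]
force: [-0.9, -0.5, -2.9]
width: 85.1
finger_force: 0.0
```

```bash
python3 w.py w3
```

```text
3.8667 [606.9 194.5 116.7] [-0.0025  0.843   0.5379 -0.0068]
```

View pics/w3.png

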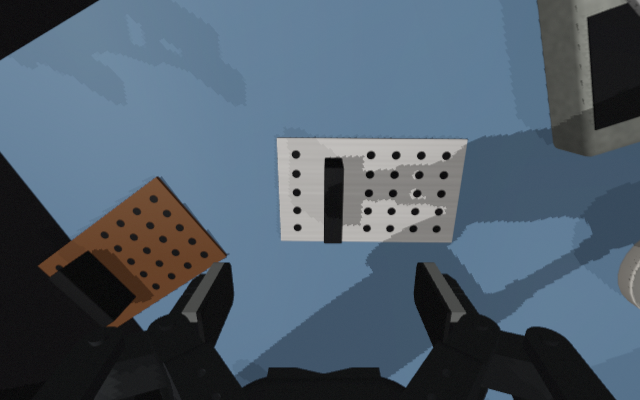

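The view shows the plate at (277–467, 138–243) with the bar at about (334,200). The fingers are on either side of the bar's line. I'll settle and read the pose.

Emit:
send_rows(targets=[[[0,0,0],[0,0,0],85],[[0,0,0],[0,0,0],85],[[0,0,0],[0,0,0],85]])

```text
time: 4.17
tcp_pos: [613.5, 193.4, 130.4]
tool_rot: [0.001, 0.844, 0.536, 0.003]
force: [-0.1, -0.5, 0.0]
width: 85.1
finger_force: 0.0
```

```bash
python3 w.py w4; sed -i 's/roi\[118:212,285:440\]/roi[125:255,265:480]/' mp.py; python3 mp.py x w4|head -4
```

```text
4.1667 [613.5 193.4 130.4] [0.0009 0.844  0.5363 0.0029]
plate 639.1812133789062 179.84486389160156 (89.77201080322266, 149.98214721679688) 64.78186798095703
plate z 3.4712032972391853
bar z 37.32919418572621 1305 [613.5039894  195.15055307  39.03978161]
bar ((638.8623046875, 184.12217712402344), (61.53280258178711, 105.35091400146484), 70.44392395019531)
```

Emit:
send_rows(targets=[[[0,-0.0015,-0.03],[0,0,0],85],[[0,0,-0.05],[0,0,0],85],[[0,0,-0.05],[0,0,0],85],[[0,0,-0.04],[0,0,0],85],[[0,0,-0.02],[0,0,0],85]])

```text
time: 4.63
tcp_pos: [611.6, 191.6, 29.6]
tool_rot: [-0.0, 0.844, 0.536, -0.001]
force: [0.4, -1.3, -0.5]
width: 85.0
finger_force: 0.0
```

Emit:
send_rows(targets=[[[0,0,-0.015],[0,0,0],85],[[0,0,-0.01],[0,0,0],85],[[0,0,0],[0,0,0],85],[[0,0,0],[0,0,0],85],[[0,0,0],[0,0,0],85]])

```text
time: 5.05
tcp_pos: [613.0, 192.2, 20.5]
tool_rot: [0.0, 0.844, 0.536, 0.001]
force: [0.4, 0.0, 0.3]
width: 84.9
finger_force: 0.0
```

Emit:
send_rows(targets=[[[-0.001,0.001,-0.01],[0,0,0],85],[[0,0,-0.008],[0,0,0],85],[[0,0,0],[0,0,0],40],[[0,0,0],[0,0,0],25],[[0,0,0],[0,0,0],18]])

```text
time: 5.47
tcp_pos: [611.5, 192.5, 9.6]
tool_rot: [-0.0, 0.844, 0.536, -0.0]
force: [0.7, -0.7, 0.0]
width: 51.0
finger_force: 0.0
```

Emit:
send_rows(targets=[[[0,0,0],[0,0,0],5],[[0,0,0],[0,0,0],0],[[0,0,0],[0,0,0],0],[[0,0,0],[0,0,0],0],[[0,0,0],[0,0,0],0]])

```text
time: 5.88
tcp_pos: [611.8, 192.6, 10.2]
tool_rot: [0.0, 0.844, 0.536, 0.0]
force: [0.7, 0.5, 1.4]
width: 13.5
finger_force: 59.9
```

Emit:
send_rows(targets=[[[0,0,0],[0,0,0],0],[[0,0,0],[0,0,0],0],[[0,0,0],[0,0,0],0],[[0,0,0],[0,0,0],0]])

```text
time: 6.22
tcp_pos: [611.9, 192.6, 10.2]
tool_rot: [0.0, 0.844, 0.536, 0.0]
force: [0.2, -0.0, 2.5]
width: 13.1
finger_force: 60.0
```

Gripped at TCP z 10.2. Next I'll lift, then carry to the pre-insert pose, with the bar at stage x=−120.

Emit:
send_rows(targets=[[[0,0,0.015],[0,0,0],0],[[0,0,0.035],[0,0,0],0],[[0,0,0.05],[0,0,0],0],[[0,0,0.05],[0,0,0],0],[[0,0,0.03],[0,0,0],0]])

```text
time: 6.63
tcp_pos: [611.9, 192.6, 102.3]
tool_rot: [0.0, 0.844, 0.536, 0.001]
force: [0.1, -0.6, -0.6]
width: 13.2
finger_force: 59.4
```

Emit:
send_rows(targets=[[[-0.0067,-0.0176,0],[0,0,0.0026],0],[[-0.0134,-0.0352,0],[0,0,0.0051],0],[[-0.02,-0.0527,0],[0,0,0.0077],0],[[-0.0222,-0.0586,0],[0,0,0.0086],0],[[-0.0222,-0.0586,0],[0,0,0.0086],0]])

```text
time: 7.05
tcp_pos: [567.4, 79.7, 97.3]
tool_rot: [-0.001, 0.815, 0.58, -0.002]
force: [0.6, -0.8, -1.3]
width: 12.8
finger_force: 59.3
```

Emit:
send_rows(targets=[[[-0.0222,-0.0586,0],[0,0,0.0086],0],[[-0.0222,-0.0586,0],[0,0,0.0086],0],[[-0.0222,-0.0586,0],[0,0,0.0086],0],[[-0.0222,-0.0586,0],[0,0,0.0086],0],[[-0.0222,-0.0586,0],[0,0,0.0086],0]])

```text
time: 7.47
tcp_pos: [511.6, -66.9, 97.7]
tool_rot: [-0.001, 0.774, 0.633, -0.001]
force: [0.3, -1.4, -1.9]
width: 12.7
finger_force: 59.3
```

Emit:
send_rows(targets=[[[-0.0222,-0.0586,0],[0,0,0.0086],0],[[-0.0222,-0.0586,0],[0,0,0.0086],0],[[-0.02,-0.0527,0],[0,0,0.0077],0],[[-0.0134,-0.0352,0],[0,0,0.0051],0],[[-0.0067,-0.0176,0],[0,0,0.0026],0]])

```text
time: 7.88
tcp_pos: [469.0, -179.0, 97.7]
tool_rot: [-0.001, 0.742, 0.671, -0.001]
force: [0.0, -0.2, -2.6]
width: 12.8
finger_force: 59.3
```

Emit:
send_rows(targets=[[[0,0,0],[0,0,0],0],[[0,0,0],[0,0,0],0],[[0,0,0],[0,0,0],0],[[0,0,0],[0,0,0],0]])

```text
time: 8.22
tcp_pos: [471.5, -175.8, 99.2]
tool_rot: [-0.001, 0.741, 0.672, -0.0]
force: [0.4, 0.2, -2.1]
width: 13.3
finger_force: 59.3
```

```bash
python3 w.py w5
```

```text
8.2167 [ 471.5 -175.8   99.2] [-5.000e-04  7.410e-01  6.715e-01 -1.000e-04]
```

View pics/w5.png

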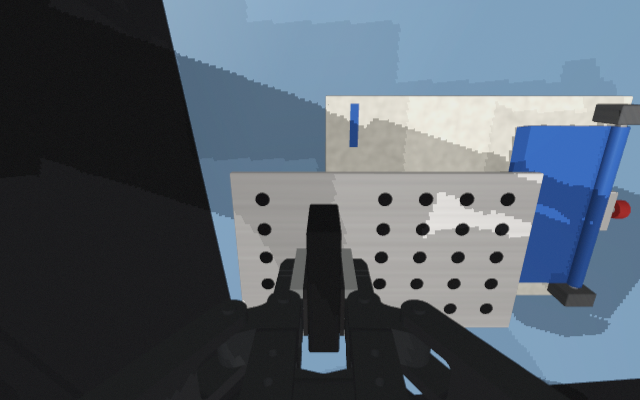

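The view shows the plate held by its bar, its upper edge at v≈173 (u 232–543), and the leaf beyond at u 512–600. Next I'll check the plate's pose and tilt in the hand.

```bash
cat > mh.py <<'E'
from h import *
from w import load
import sys
p,d,c=load(sys.argv[1]);P=cloud(c,d)
zp=float(sys.argv[2]);x=np.array([np.cos(np.radians(-5.72)),np.sin(np.radians(-5.72))]);y=np.array([-x[1],x[0]]);O=np.array([591.1,-188.6])
S=np.stack([(P[...,:2]-O)@x,(P[...,:2]-O)@y,P[...,2]],-1)
m=(abs(P[...,2]-zp)<6).astype(np.uint8);m=cv2.morphologyEx(m,cv2.MORPH_OPEN,np.ones((5,5)))
q=S[m>0];A=np.c_[q[:,:2],np.ones(len(q))];k=np.linalg.lstsq(A,q[:,2],rcond=None)[0];print("slopes",k[:2],"z",np.median(q[:,2]))
g=cv2.cvtColor(p,cv2.COLOR_RGB2HSV)
up=[]
for u in range(240,535):
    v=np.nonzero(m[:,u])[0]
    if len(v): up.append((u,v[0]-.5))
far=[]
for v in range(180,320):
    u=np.nonzero(m[v])[0]
    if len(u): far.append((u[-1]+.5,v))
for n,a in(("up",up),("far",far)):
    w=np.array([onz(c,u,v,zp)[:2] for u,v in a])-O;w=np.c_[w@x,w@y].astype(np.float32)
    vx,vy,_,_=cv2.fitLine(w,cv2.DIST_HUBER,0,.01,.01).ravel();print(n,"med",np.median(w,0),"dir deg",np.degrees(np.arctan2(vy,vx)))
s=ctrl.get_state();t=s["tcp_pos"][:2]-O;print("tcp stage",t@x,t@y,s["tcp_pos"])
E
python3 mh.py w5 93
```

```text
slopes [-1.40127145e-03  9.86575563e-05] z 92.45296676535506
up med [-90.885864  46.66944 ] dir deg 0.08530125
far med [-16.638357   5.461612] dir deg 89.91836
tcp stage -120.09862251440806 0.8108487813001979 [ 471.68018265 -175.82330911   99.37165792]
```

Emit:
send_rows(targets=[[[0,-0.0022,-0.02],[0,0,0],0],[[0,0,-0.04],[0,0,0],0],[[0,0,-0.045],[0,0,0],0],[[0,0,-0.03],[0,0,0],0],[[0,0,-0.015],[0,0,0],0]])

```text
time: 8.68
tcp_pos: [470.1, -176.6, 21.9]
tool_rot: [-0.002, 0.741, 0.671, -0.001]
force: [-22.1, 10.3, 56.9]
width: 13.3
finger_force: 69.0
```

Emit:
send_rows(targets=[[[0,0,0],[0,0,0],0],[[0,0,0],[0,0,0],0],[[0,0,0],[0,0,0],0],[[0,0,0],[0,0,0],0]])

```text
time: 9.02
tcp_pos: [472.0, -177.8, 25.2]
tool_rot: [0.0, 0.741, 0.671, 0.0]
force: [-0.6, -0.1, -2.3]
width: 13.0
finger_force: 59.6
```

```bash
python3 w.py w6;python3 mh.py w6 17.5
```

```text
9.0167 [ 472.  -177.8   25.2] [4.000e-04 7.412e-01 6.713e-01 2.000e-04]
slopes [ 0.01541375 -0.0008481 ] z 19.108118806493934
up med [-89.91123   44.310524] dir deg 0.017511908
far med [44.560715  2.535098] dir deg -72.181076
tcp stage -119.61125120029462 -1.1791473999199127 [ 471.96679015 -177.85197166   25.15916684]
```

```bash
sed -i 's/^m=(abs.*$/m=((abs(P[...,2]-zp)<3.5)\&(S[...,0]<float(sys.argv[3]))).astype(np.uint8);m=cv2.morphologyEx(m,cv2.MORPH_OPEN,np.ones((5,5)))/; s/range(180,320)/range(200,280)/' mh.py; python3 w.py w7; python3 mh.py w7 19 0; python3 -c "
from h import *
from w import load
p,d,c=load('w7');P=cloud(c,d)
print(P[215:225,280:500:20,2].mean(0).round(1), P[150:160,350:480:20,2].mean(0).round(1),P[175:185,280:500:20,2].mean(0).round(1))"
```

```text
9.0667 [ 472.  -177.9   25.2] [4.000e-04 7.413e-01 6.712e-01 2.000e-04]
slopes [ 0.00656144 -0.00194187] z 18.859860517774763
up med [-90.26248   44.656994] dir deg 0.013696674
far med [-15.130964   9.009668] dir deg 89.881676
tcp stage -119.67471605193853 -1.1969929751302697 [ 471.90186268 -177.86340303   25.13038878]
[18.5 18.5 39.7 25.6 18.8 18.9 18.6 19.  18.9 18.7 18.8] [11.6 11.7 11.5 12.  11.5 11.4 11.5] [18.4 18.5 18.5 18.5 19.1 18.7 18.7 33.5 19.2 19.  19. ]
```

View pics/w7.png

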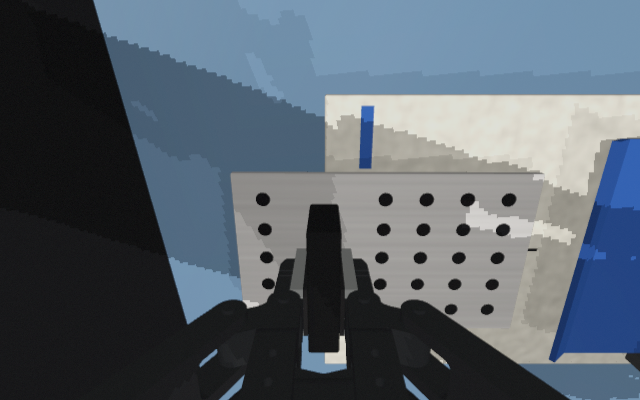

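The view shows the plate low over the bed, its far edge at u≈543→515, just short of the leaf at u≥555. The centre line peeks out at (532,249). I'll check the lateral bias against the bed in this same picture.

```bash
cat > mb.py <<'E'
from h import *
from w import load
p,d,c=load('w7')
x=np.array([np.cos(np.radians(-5.72)),np.sin(np.radians(-5.72))]);y=np.array([-x[1],x[0]]);O=np.array([591.1,-188.6])
g=p.astype(int)
w=[]
for u in range(340,620,4):
    col=g[80:110,u,0];v=80+np.argmax(np.diff(col))+.5
    q=onz(c,u,v,12)[:2]-O;w.append((q@x,q@y))
w=np.array(w);print("bed upper edge y",np.median(w[:,1]),np.polyfit(w[:,0],w[:,1],1))
for u in range(528,536,2):
    v=240+np.argmin(g[240:260,u].sum(1));q=onz(c,u,v,12)[:2]-O;print("cl",u,v,q@x,q@y)
E
python3 mb.py
```

```text
bed upper edge y 79.26984290215425 [4.97290564e-04 7.92943894e+01]
cl 528 250 -9.71868800753627 -0.7211138444636089
cl 530 250 -8.636162880741141 -0.721190320813086
cl 532 250 -7.553621117466789 -0.7212667983378863
cl 534 250 -6.47106271732954 -0.7213432770380548
```

Relative to the bed in the same picture, the plate is +0.4 mm off centre and square within 0.1°. I'll lower 2 mm and start sliding gently.

Emit:
send_rows(targets=[[[0,0,-0.002],[0,0,0],0],[[0,0,-0.002],[0,0,0],0],[[0.004,-0.0004,0],[0,0,0],0],[[0.008,-0.0008,0],[0,0,0],0],[[0.012,-0.0012,0],[0,0,0],0]])

```text
time: 9.53
tcp_pos: [483.9, -179.1, 22.8]
tool_rot: [0.0, 0.741, 0.671, -0.0]
force: [0.8, -0.6, -2.8]
width: 13.2
finger_force: 59.6
```

Emit:
send_rows(targets=[[[0.012,-0.0012,0],[0,0,0],0],[[0.012,-0.0012,0],[0,0,0],0],[[0.008,-0.0008,0],[0,0,0],0],[[0.004,-0.0004,0],[0,0,0],0],[[0,0,0],[0,0,0],0]])

```text
time: 9.95
tcp_pos: [502.1, -180.8, 22.7]
tool_rot: [-0.0, 0.741, 0.671, -0.0]
force: [0.8, 1.1, -1.3]
width: 13.6
finger_force: 59.6
```

Emit:
send_rows(targets=[[[0,0,0],[0,0,0],0],[[0,0,0],[0,0,0],0],[[0,0,0],[0,0,0],0]])

```text
time: 10.2
tcp_pos: [501.4, -180.8, 22.7]
tool_rot: [-0.0, 0.741, 0.671, -0.0]
force: [-0.6, 1.2, -2.7]
width: 13.0
finger_force: 59.6
```

```bash
python3 w.py w8; python3 mh.py w8 17.5 0; python3 - <<'E'
from h import *
from w import load
p,d,c=load("w8");P=cloud(c,d);hsv=cv2.cvtColor(p,cv2.COLOR_RGB2HSV)
L=(hsv[...,0]>100)&(hsv[...,0]<130)&(hsv[...,1]>140)&(P[...,2]>15)&(P[...,2]<60);L[:,:420]=0
print("leaf z pct",np.percentile(P[L][:,2],[2,50,90,99]),L.sum())
E
```

```text
10.2 [ 501.4 -180.8   22.7] [-1.000e-04  7.413e-01  6.712e-01 -0.000e+00]
slopes [ 0.0057459  -0.00101284] z 16.3356741450917
up med [-65.795555  44.90084 ] dir deg 0.23361932
far med [-0.8894888  9.518701 ] dir deg 89.979935
tcp stage -90.02035643830263 -1.163361777383276 [ 501.41192043 -180.78550282   22.76559078]
leaf z pct [20.33971784 21.61871569 26.43457853 28.61433589] 25000
```

View pics/w8.png

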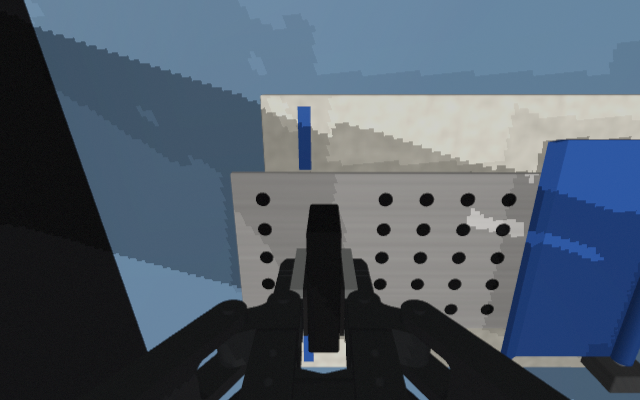

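The far edge is now under the lip (hidden past u≈540) and the leaf is still flat, with its median z unchanged at 21.6. I'll push on.

Emit:
send_rows(targets=[[[0.004,-0.0004,0],[0,0,0],0],[[0.01,-0.001,0],[0,0,0],0],[[0.012,-0.0012,0],[0,0,0],0],[[0.012,-0.0012,0],[0,0,0],0],[[0.01,-0.001,0],[0,0,0],0]])

```text
time: 10.67
tcp_pos: [526.5, -183.3, 22.8]
tool_rot: [0.0, 0.741, 0.671, 0.0]
force: [-0.6, 0.9, -1.8]
width: 12.9
finger_force: 59.6
```

Emit:
send_rows(targets=[[[0.008,-0.0008,0],[0,0,0],0],[[0.006,-0.0006,0],[0,0,0],0],[[0.004,-0.0004,0],[0,0,0],0],[[0,0,0],[0,0,0],0],[[0,0,0],[0,0,0],0]])

```text
time: 11.08
tcp_pos: [534.3, -184.1, 22.7]
tool_rot: [-0.0, 0.741, 0.671, -0.0]
force: [-3.2, -0.0, -0.0]
width: 13.3
finger_force: 59.8
```

Emit:
send_rows(targets=[[[0.004,-0.0004,0],[0,0,0],0],[[0.002,-0.0002,0],[0,0,0],0],[[0,0,0],[0,0,0],0],[[0,0,0],[0,0,0],0]])

```text
time: 11.42
tcp_pos: [537.4, -184.4, 22.7]
tool_rot: [-0.0, 0.741, 0.671, -0.0]
force: [-4.4, 0.7, -1.0]
width: 13.2
finger_force: 59.8
```

Plunger contact: −4.4 N means about 8 of 12 mm stroke, which matches the position. I'll advance the rest in small steps until the stops show.

Emit:
send_rows(targets=[[[0.004,-0.0004,0],[0,0,0],0],[[0.004,-0.0004,0],[0,0,0],0],[[0,0,0],[0,0,0],0],[[0,0,0],[0,0,0],0]])

```text
time: 11.75
tcp_pos: [541.4, -184.8, 22.7]
tool_rot: [-0.0, 0.741, 0.671, -0.0]
force: [-5.1, 1.1, -0.3]
width: 13.3
finger_force: 59.9
```

Emit:
send_rows(targets=[[[0.004,-0.0004,0],[0,0,0],0],[[0,0,0],[0,0,0],0],[[0,0,0],[0,0,0],0]])

```text
time: 12.0
tcp_pos: [541.9, -184.8, 22.7]
tool_rot: [-0.002, 0.741, 0.671, -0.001]
force: [-14.0, 2.1, 4.7]
width: 12.9
finger_force: 60.6
```

Home against the stops (x force jumped to −14 N at 541.9). Now I'll press down.

Emit:
send_rows(targets=[[[0,0,-0.002],[0,0,0],0],[[0,0,-0.002],[0,0,0],0],[[0,0,0],[0,0,0],0],[[0,0,0],[0,0,0],0]])

```text
time: 12.33
tcp_pos: [541.9, -184.8, 22.3]
tool_rot: [-0.001, 0.741, 0.671, -0.001]
force: [-16.9, 4.5, 12.0]
width: 13.1
finger_force: 61.7
```

Emit:
send_rows(targets=[[[0,0,-0.002],[0,0,0],0],[[0,0,-0.002],[0,0,0],0],[[0,0,0],[0,0,0],0],[[0,0,0],[0,0,0],0]])

```text
time: 12.67
tcp_pos: [542.0, -184.9, 22.2]
tool_rot: [-0.001, 0.741, 0.671, -0.001]
force: [-21.5, 5.3, 20.7]
width: 12.9
finger_force: 63.0
```

```bash
python3 w.py w9; python3 mh.py w9 16 0; sed 's/w7/w9/;s/range(340,620,4)/range(220,500,4)/' mb.py|python3 - |head -1; python3 - <<'E'
from h import *
from w import load
p,d,c=load("w9");P=cloud(c,d);hsv=cv2.cvtColor(p,cv2.COLOR_RGB2HSV)
L=(hsv[...,0]>100)&(hsv[...,0]<130)&(hsv[...,1]>140)&(P[...,2]>15)&(P[...,2]<60);L[:,:360]=0
print("leaf z pct",np.percentile(P[L][:,2],[2,50,90,99]),L.sum())
s=ctrl.get_state();print(s["force"],s["wrist_torque"])
q,_=optics.capture("scene");t,_=optics.capture("top")
a=cv2.resize(q[150:280,170:330],None,fx=3,fy=3);b=cv2.resize(t[115:245,340:440],None,fx=3,fy=3)
cv2.imwrite("pics/fin.png",np.hstack([a,b])[...,::-1])
E
```

```text
12.6667 [ 542.  -184.9   22.2] [-0.0012  0.7413  0.6711 -0.0011]
slopes [ 0.00626906 -0.00094645] z 15.686462973472459
up med [-45.02053   44.649433] dir deg 0.05568545
far med [-0.08857601  9.090532  ] dir deg 89.99979
tcp stage -49.24233765013909 -1.1857970281957795 [ 541.98466289 -184.87205257   22.20229763]
bed upper edge y 79.3032403899991 [2.56828936e-04 7.93120949e+01]
leaf z pct [20.35282028 21.74274604 27.56332688 28.96371235] 31742
[-20.77329916   5.78447908  20.60757294] [0.85342267 3.13310622 0.03921438]
```

View pics/w9.png

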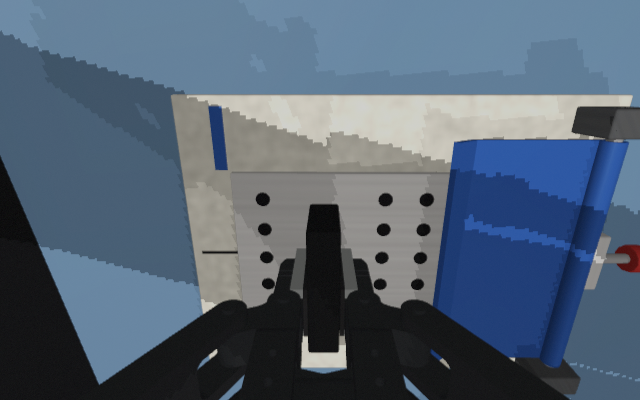

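View pics/fin.png

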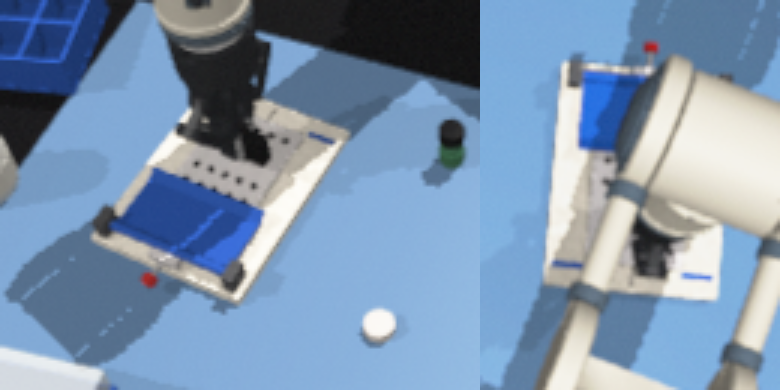

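The views show the plate under the flat leaf, the red plunger head driven out at (628,258), and the plate centred (bed bias −0.7, so centre ≈ +0.35 mm). I'll check whether the 0.006 slope is real by fitting the bed in the same picture.

```bash
python3 - <<'E'
from h import *
from w import load
p,d,c=load("w9");P=cloud(c,d)
x=np.array([.99502,-.09967]);O=np.array([591.1,-188.6]);X=(P[...,:2]-O)@x
def f(n,v0,v1,u0,u1,z):
    q=P[v0:v1,u0:u1].reshape(-1,3);k=abs(q[:,2]-z)<3;A=np.c_[X[v0:v1,u0:u1].ravel()[k],np.ones(k.sum())]
    print(n,np.linalg.lstsq(A,q[k,2],rcond=None)[0],np.median(q[k,2]))
f("bed",110,165,235,440,11.5)
f("plate",178,195,240,445,16);f("plate",178,300,240,300,16);f("plate",178,300,375,435,16)
f("bed near",110,165,230,300,11.5);f("bed far",110,165,375,435,11.5)
E
```

```text
bed [4.81481914e-04 1.14627902e+01] 11.434022221230492
plate [5.47428986e-03 1.59491249e+01] 15.730022076836576
plate [7.04596660e-03 1.60555632e+01] 15.501056096423468
plate [5.47088301e-03 1.59996466e+01] 15.953112488376092
bed near [-2.50464265e-04  1.14059098e+01] 11.423148566476527
bed far [-3.21630822e-03  1.14318705e+01] 11.474251752721074
```

The bed reads flat, so the plate really is about 0.3° nose-up. I'll pitch the nose down about stage +y while pressing.

Emit:
send_rows(targets=[[[0,0,0],[0.0003,0.003,0],0],[[0,0,0],[0.0002,0.002,0],0],[[0,0,0],[0,0,0],0],[[0,0,0],[0,0,0],0]])

```text
time: 13.15
tcp_pos: [541.9, -184.9, 22.0]
tool_rot: [-0.007, 0.741, 0.671, -0.006]
force: [-22.7, 5.6, 20.1]
width: 12.9
finger_force: 63.6
```

```bash
cat > ck.py <<'E'
from h import *
from w import load
import sys
p,d,c=load(sys.argv[1]);P=cloud(c,d)
x=np.array([.99502,-.09967]);O=np.array([591.1,-188.6]);X=(P[...,:2]-O)@x
q=P[178:300,240:445].reshape(-1,3);k=abs(q[:,2]-16)<3;A=np.c_[X[178:300,240:445].ravel()[k],np.ones(k.sum())]
print("plate",np.linalg.lstsq(A,q[k,2],rcond=None)[0])
q=P[110:165,235:440].reshape(-1,3);k=abs(q[:,2]-11.5)<3;A=np.c_[X[110:165,235:440].ravel()[k],np.ones(k.sum())]
print("bed",np.linalg.lstsq(A,q[k,2],rcond=None)[0])
s=ctrl.get_state();print(s["tcp_pos"],s["tool_rot"],s["force"],s["wrist_torque"])
E
python3 w.py w10; python3 ck.py w10
```

```text
13.15 [ 541.9 -184.9   22. ] [-0.0072  0.7414  0.671  -0.0065]
plate [3.33373555e-04 1.54676865e+01]
bed [3.44757270e-04 1.14572598e+01]
[ 541.89019139 -184.86572586   22.01407638] [-0.0071404   0.74135193  0.6710474  -0.00645887] [-23.85066687   5.26818561  19.88951702] [0.77650106 2.68248763 0.01733099]
```

Flat now: plate top 4.0 mm above the bed with equal slopes. One last small press, a settle and a check.

Emit:
send_rows(targets=[[[0,0,-0.002],[0,0,0],0],[[0,0,0],[0,0,0],0],[[0,0,0],[0,0,0],0],[[0,0,0],[0,0,0],0],[[0,0,0],[0,0,0],0]])

```text
time: 13.62
tcp_pos: [541.9, -184.9, 22.0]
tool_rot: [-0.007, 0.741, 0.671, -0.006]
force: [-25.4, 6.5, 24.4]
width: 13.2
finger_force: 64.2
```

```bash
python3 w.py w11; python3 ck.py w11; python3 mh.py w11 15.5 0
```

```text
13.6167 [ 541.9 -184.9   22. ] [-0.007   0.7413  0.6711 -0.0064]
plate [3.91696241e-04 1.54779862e+01]
bed [-3.56125341e-04  1.14237812e+01]
[ 541.90950449 -184.84155466   21.99478684] [-0.00699937  0.74136181  0.67103888 -0.00636322] [-26.28927627   5.82341667  24.78027162] [0.9560617  3.06543657 0.0279563 ]
slopes [ 0.00011088 -0.00151522] z 15.434291403751416
up med [-45.181164  44.587963] dir deg 0.27564013
far med [-0.1775119  9.327392 ] dir deg 89.56406
tcp stage -49.32016146286099 -1.1629417838963771 [ 541.90950449 -184.84155466   21.99478684]
```

The plate is flat, square, home and pressed at about 25 N with the grip kept, so I'm handing in.

```bash
python3 -c "
from rig import ctrl
print(ctrl.hand_in())"
```

```text
the job is handed in; nothing more can be done
None
```

Handed in at about 13.6 s: the plate is tucked under the flat leaf, up against the end stops with the plunger driven in, about 0.4 mm off centre and square to about 0.4°, and held flat on the stage at about 25 N; an early touch on the bed reached about 57 N at the wrist, and I got no verdict back.

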